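# Lock a sensor housing into the laser welding fixture

## Task

On the welding fixture, pull the red knob of the locking bolt all the way out until it clicks and leave it there, then slide the steel sensor housing along its channel, without lifting it, past the bolt until it rests against the dark end stop. Push the knob fully home so that the bolt closes behind the housing, and finally push the housing firmly back against the brass bolt to check that it is held. Leave the fixture locked, and the tape, mouse, jar and wrench where they are.

Things in the scene. Friction and masses are not known exactly. Their poses are not given: they have to be found in the camera images.
- fixture: fixed welding fixture on a pale yellow base plate, x -65..80, y -155..110 mm, 12 mm thick; origin on the table under the bolt's line. The channel runs along y (y -147..103 mm), centre line at x = +30 mm, 52 mm wide between two aluminium rails 11 mm high and 8 mm thick; its floor is at z = 12 mm. +y leads to the end stop, -x to the knob.
- stop (a point): centre of the top edge of the dark end stop's face that the housing meets: x +30, y +72, z 32 mm in the fixture. The stop is a block across the channel, 20 mm high above its floor, 52 mm wide, 18 mm thick, behind this face (+y).
- bolt_block (a point): centre of the top of the aluminium block that guides the bolt, beside the channel on the robot's side: 34 (x) x 50 (y) mm, from x -42 to -8 mm in the fixture, top at z = 52 mm. The bolt slides through it along x at y = 0, axis at z = 32 mm.
- bolt (a joint): how far the locking bolt is pulled out, m: 0 = fully home (brass tongue across the channel), 0.04 = fully out (channel free). Pulling moves it along the fixture's -x, towards the robot. A detent holds it at either end (about 7 N to start it); pushed or pulled past the middle it helps the rest of the way.
- knob (a point): centre of the round red knob head: disc of 34 mm diameter, 14 mm thick along the fixture's x, on a 10 mm rod along x, axis 32 mm above the table. With the bolt home, 32 mm of bare rod lie between the head and the bolt block. Moves with the bolt; axes as the fixture's.
- tongue (a point): tip of the bolt's brass tongue, which is 40 (x) x 16 (y) x 14 (z) mm and extends from here 40 mm to the fixture's -x, passing over the near rail. Home: the tip is at x = +40, y = 0, z = 32 mm in the fixture and the tongue blocks the channel between y = -8 and +8 mm, 13 to 27 mm above its floor; out: the tip is at x = 0. Moves with the bolt.
- housing: loose steel sensor housing, the workpiece: block 48 (x) x 60 (y) x 36 (z) mm, about 0.35 kg, with an upright copper neck of 26 mm diameter and 20 mm height on the middle of its top. Origin at the centre of its underside, axes as the fixture's. It starts in the channel on the fixture's -y side of the bolt.
- seat (a point): point on the channel floor, x +30, y +42 mm in the fixture, where the housing's origin lies when it rests against the end stop; axes as the fixture's. There the housing's rear face is 4 mm beyond the tongue.
- tape: loose roll of masking tape lying flat, 100 mm diameter, 24 mm high; bystander. Origin at the centre of its underside.
- mouse: loose black computer mouse, 105 x 60 x 32 mm; bystander. Origin at the centre of its underside.
- jar: loose white jar with blue cap, 50 mm diameter, 55 mm high; bystander. Origin at the centre of its underside.
- wrench: loose steel wrench, 150 mm long, lying flat; bystander. Origin at its underside.
There are look-alikes about, which are no part of the job. There is more than one size of the housing; the one meant has the size given above.

How it is judged:
On the way, in this order (a step that is already met when the one before it is completed fails the run):
1. the knob is pulled out (bolt beyond 34 of 40 mm) (value of joint bolt above 0.034 m), for 0.2 s.
2. with the bolt still out, the housing is against the end stop (within 2.5 mm) (value of joint bolt above 0.034 m and y of housing in the frame of seat above -0.0025 m), for 0.1 s.
3. the knob is pushed home (within 4 mm) behind the housing (value of joint bolt below 0.004 m and y of housing in the frame of seat above -0.007 m), for 0.2 s.
4. the housing is pushed back against the closed bolt with more than 1 N (value of joint bolt below 0.004 m and contact force between housing and bolt above 1 N), for 0.1 s.
At the end, for the whole second after the job is handed in: the bolt is home (within 4 mm) and the housing stands at rest in the channel between bolt and end stop: at most 7 mm short of the stop, within 5 mm of the channel's centre line, flat on its floor (3 mm, 0.06 rad) (all of step 3 and y of housing in the frame of seat below 0.002 m and x of housing in the frame of seat between -0.005 and 0.005 m and z of housing in the frame of seat below 0.003 m and angle between housing's own z axis and vertical below 0.06 rad and linear speed of housing below 0.02 m/s and velocity of joint bolt below 0.02 m/s); the robot touches nothing.
It fails at once if the housing is lifted more than 12 mm off the channel floor (z of housing in the frame of seat above 0.012 m).
It fails at once if the tape, mouse, jar or wrench is moved by more than 20 mm (distance of any of tape, mouse, jar, wrench from where it was at the start of the episode above 0.02 m).
It also fails if it takes over 62 s, if anything falls off the work surface, if the arm or the gripper's body presses on something with over 40 N, if the wrist force passes 120 N, or if a joint passes its speed limit or range.

## Robot

A 6-joint arm with a two-finger parallel gripper is mounted at the origin on the work surface. World frame = base frame: x ahead of the robot, y to its left, z up, the work surface at z = 0. Lengths are in m, angles in rad, forces in N, time in s.
With the tool pointing down it reaches from about 0.3 to 0.775 m from the base axis. Payload 14.6 kg.
Tool frame: the origin (TCP) lies between the finger pads; the fingertips stand 17 mm ahead of it and the grasp point (between the pads) lies 2 mm behind it; z points along the fingers, y is the line along which they close (so a half turn about z gives the same grasp; the last joint's range is limited). The gripper opens to 85 mm and grips with 20 to 120 N. Pads are 22 mm wide; open, the fingers measure 114 mm over their backs; the gripper's body (76 mm by 85 mm) begins 54 mm behind the grasp point. The pads swing forward as they close: fully open they stand 13 mm farther back than shut.
Start: joints at [-1.397, 0.3, 1.521, -0, 1.321, -0.067], TCP at [0.131, -0.534, 0.248] pointing down, gripper open.
Joint ranges: [-3.03, 3.03], [-0.79, 2.21], [0.23, 2.52], [-1.04, 4.18], [0, 3.07], [-2.55, 2.55]. Speed limits (rad/s): [2.22, 2.22, 2.57, 3.14, 3.14, 3.14].

## Interface

Orientations are given as [roll, pitch, yaw] about the fixed x, y, z axes, in that order (R = Rz(yaw) Ry(pitch) Rx(roll)).
In Python, from cell import sensors, read_camera, camera_params, ctrl gives the robot as it stands.
- The arm moves only by the tool carry_out, never from a script. Its argument "commands" is a list of rows, each a list of 7 numbers: the shift along the tool's x, y, z as a fraction of full scale, then the turn, a rotation vector about the tool's x, y, z as a fraction of full scale, then the opening, from -1 (shut) to 1 (fully open). A call has 1 to 10 rows; each row shifts and turns the commanded pose from where the row before left it, along the tool's axes as they then stand; what a row does not reach is not made up. Full scale, the value 1, is 120 mm for a shift and 360 degrees for a turn. A row lasts 1/10 s, in which the tool goes at most 50 mm and 8.59 degrees, less where a joint would pass 70% of its speed; a pose out of reach is approached as far as the arm can. A call with a number of a shift or a turn outside -1 to 1 is refused whole. A call with a gripper value outside its range is refused whole. The fingers move at their own pace and stop on an object; the grip force is fixed at half the most. Time passes only in rows, so rows that do not move let the fingers close. It gives the time, the measured TCP pose, the force, the opening and the grip force at its end, in the units of the state.
- sensors.get_state(): the state, without advancing time (a new reading comes with each control period).
- read_camera(name): name is "scene" or "side" or "wrist"; returns the picture (420x560x3 uint8, red, green, blue); there is no depth.
- camera_params(name): a dict with "fx", "fy", "cx", "cy" (pixels), "R" (3x3) and "t" (3): a world point X has camera coordinates R X + t. Camera axes: x right, y down, z forward; pixel columns grow to the right and rows downward; lengths in m; the calibration is good to about 2 mm. A picture is of the moment at which its call begins: read the wrist's pose just before it. camera_params takes no time and is no camera call; for the wrist camera it gives the pose at the moment of the call.
- ctrl.finish_job(): hands the job in; it is judged then, once.
The state is a dict: "clock": time; "joints": joint angles; "dq": joint speeds; "effort": joint torques, N m; "tool_pos": TCP position; "tcp_rot": TCP orientation; "force": force on the tool from outside, world axes, zero at the start; "moment": the same for the moment, N m; "width": finger opening in m; "gripper_force": force on a finger pad.
Only numpy, scipy, OpenCV 4.12 (cv2) and the standard library are available. Lean on these libraries where they do the work, as an engineer would, in place of code of your own. Each camera call takes 0.05 s, during which the arm holds its last target. There are 200 camera calls.

## Working session

There is one attempt and no reset: what is moved stays moved. The work goes in short steps, Python scripts to look and compute and a tool call to move; the robot and the scene stay as the last step left them, time stands still between calls to the robot, and variables do not carry over. Pictures are saved under pics/ and viewed, at most 10 in all, crops included, and the job is handed in when it is done.

Besides the shell and the picture viewer there is one more tool, called after "Call:" as name([rows], argument=value, ...), one row to a line, values as JSON. carry_out: Moves the arm, as the interface text tells. Shift numbers are shares of 120 mm and turn numbers shares of 360 degrees, none past 1 either way. Its arguments: {"type":"object","properties":{"commands":{"type":"array","items":{"type":"array","items":{"type":"number","minimum":-1,"maximum":1}}}},"required":["commands"]}

```bash
mkdir -p pics; ls; python3 - <<'E'
from cell import sensors, read_camera, camera_params
import cv2
for n in ("scene","side"):
    cv2.imwrite(f"pics/{n}0.png",read_camera(n)[:,:,::-1])
    p=camera_params(n);print(n,p)
print(sensors.get_state())
E
```

```text
pics
scene {'fx': 382.13277465754425, 'fy': 382.13277465754425, 'cx': 267.77880117537615, 'cy': 210.85588640411996, 'R': array([[ 0.48757101,  0.87299108,  0.01269217],
       [ 0.63220155, -0.34298774, -0.6947522 ],
       [-0.60215921,  0.34676504, -0.71913719]]), 't': array([-0.32008877, -0.32580276,  1.31415895])}
side {'fx': 480.0929418490278, 'fy': 480.0929418490278, 'cx': 277.5142315112594, 'cy': 202.39141625300027, 'R': array([[-0.91961526, -0.39250407,  0.01575812],
       [-0.3022144 ,  0.68130511, -0.66670069],
       [ 0.25094664, -0.61787046, -0.74515896]]), 't': array([0.57377881, 0.23019488, 1.23554983])}
{'clock': 0.1, 'joints': array([-1.39659318e+00,  3.00439389e-01,  1.52151232e+00, -9.72836304e-06,
        1.32070348e+00, -6.66075555e-02]), 'dq': array([ 0.00059717, -0.0002611 , -0.00272424, -0.00124657,  0.00074035,
       -0.00059237]), 'effort': array([ 1.62741449e-03, -5.44377780e+01, -3.62370408e+01, -3.80739903e-05,
        3.04164139e-03,  3.44280124e-05]), 'tool_pos': array([ 0.13112763, -0.53394497,  0.24776779]), 'tcp_rot': array([-3.14053185e+00, -6.13178945e-05,  2.40813087e-01]), 'force': array([ 0.65959221, -0.14777967,  0.25777835]), 'moment': array([-0.01721362,  0.05254436,  0.02581975]), 'gripper_force': 0.0, 'width': 0.08524263862072548}
```

View pics/scene0.png

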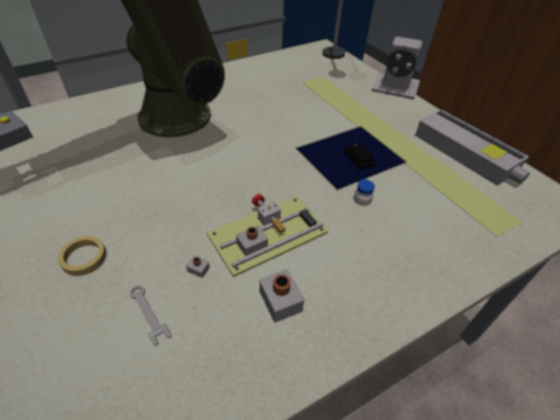

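View pics/side0.png

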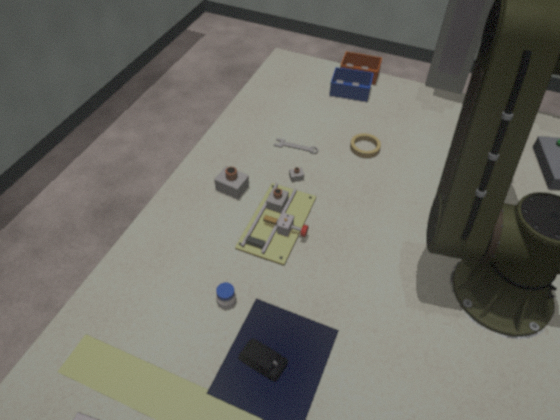

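The scene picture shows three housing look-alikes at about (252,238), (198,265) and (282,292). The first is in the channel on the yellow plate and is medium-sized, so it fits the description. The small one and the large one both stand loose on the table. The red knob is at (259,200). In the side picture the fixture is at (278,222) and the knob at (305,231). I'll confirm with an enlarged crop.

```bash
python3 - <<'E'
import cv2,numpy as np
a=cv2.imread("pics/scene0.png")[185:275,200:335]; b=cv2.imread("pics/side0.png")[175:267,230:325]
a=cv2.resize(a,None,fx=3.3,fy=3.3,interpolation=cv2.INTER_CUBIC); b=cv2.resize(b,None,fx=3.3,fy=3.3,interpolation=cv2.INTER_CUBIC)
o=np.zeros((310,800,3),np.uint8); o[:a.shape[0],:a.shape[1]]=a; o[:b.shape[0],450:450+b.shape[1]]=b
cv2.imwrite("pics/crop0.png",o)
E
```

```text
(no output)
```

View pics/crop0.png

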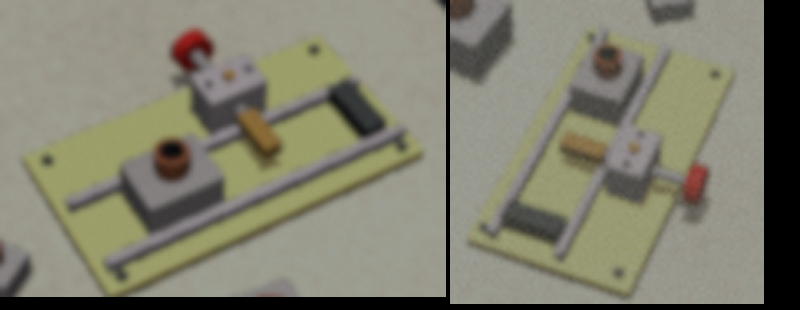

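The crop shows the medium housing between the rails behind the brass tongue, at scene crop (172,150), so that's the one. The red knob is at crop (192,48) and the bolt is home. Next I fit the fixture pose from the plate corners, neck and knob in both views.

```bash
cat > fit.py <<'E'
import numpy as np
from scipy.optimize import least_squares
from cell import camera_params
P={n:camera_params(n) for n in("scene","side")}
def proj(n,X):
    p=P[n];c=p["R"]@X+p["t"];return np.array([p["fx"]*c[0]/c[2]+p["cx"],p["fy"]*c[1]/c[2]+p["cy"]])
sc=lambda u,v:np.array([200+(u+.5)/3.3-.5,185+(v+.5)/3.3-.5])
si=lambda u,v:np.array([230+(u-450+.5)/3.3-.5,175+(v+.5)/3.3-.5])
A=(-65,-155);B=(-65,110);C=(80,110);D=(80,-155)
obs=[("scene",A,sc(25,158)),("scene",B,sc(320,38)),("scene",C,sc(422,155)),("scene",D,sc(108,295)),
("side",D,si(590,30)),("side",A,si(735,72)),("side",B,si(630,296)),("side",C,si(470,242))]
ex=[("scene","n",sc(172,144)),("side","n",si(607,49)),("scene","k",sc(192,49)),("side","k",si(697,183))]
def res(q):
    x,y,w,hy=q;c,s=np.cos(w),np.sin(w)
    T=lambda a,b,z:np.array([x+(c*a-s*b)/1e3,y+(s*a+c*b)/1e3,z/1e3])
    r=[proj(n,T(*f,12))-o for n,f,o in obs]
    r+=[proj(n,T(30,hy,68) if f=="n" else T(-81,0,32))-o for n,f,o in ex]
    return np.ravel(r)
best=min((least_squares(res,[.5,-.2,w0,-70]) for w0 in (-1,0,1,2,3)),key=lambda s:s.cost)
E
python3 -c "
from fit import *
print(best.x,best.cost,np.round(best.fun.reshape(-1,2),1))"
```

```text
[ 6.08267170e-01  4.35604596e-02  1.98548497e-02 -7.83115646e+01] 12.728570584317985 [[-1.4 -1.3]
 [-0.4 -1.7]
 [ 0.8 -2. ]
 [ 0.1 -0.1]
 [-0.7 -1.5]
 [ 0.3 -0.7]
 [-0.4 -0.5]
 [-1.6 -1.2]
 [-0.3  1.6]
 [ 0.2  1.7]
 [-0.1  0.1]
 [-0.4  0.7]]
```

Call:
carry_out([
  [0, 0, 0, 0, 0, 0.0175, 1],
  [0, 0, 0, 0, 0, 0.0175, 1],
  [0.24, -0.31, 0, 0, 0, 0, 1],
  [0.24, -0.31, 0, 0, 0, 0, 1],
  [0.24, -0.31, 0, 0, 0, 0, 1],
  [0.24, -0.31, 0, 0, 0, 0, 1],
  [0.24, -0.31, 0, 0, 0, 0, 1],
  [0.24, -0.31, 0, 0, 0, 0, 1],
  [0.24, -0.31, 0, 0, 0, 0, 1],
  [0.24, -0.31, 0, 0, 0, 0, 1],
])

```text
clock: 1.1
tool_pos: [0.356, -0.23, 0.2483]
tcp_rot: [3.142, -0.0, 0.021]
force: [-0.1, -0.7, 0.1]
width: 0.0857
gripper_force: 0.0
```

Call:
carry_out([
  [0.24, -0.31, 0, 0, 0, 0, 1],
  [0.24, -0.31, 0, 0, 0, 0, 1],
  [0.24, -0.31, 0, 0, 0, 0, 1],
  [0.24, -0.31, 0, 0, 0, 0, 1],
  [0.24, -0.31, 0, 0, 0, 0, 1],
  [0.24, -0.31, 0, 0, 0, 0, 1],
  [0, 0, 0, 0, 0, 0, 1],
  [0, 0, 0, 0, 0, 0, 1],
])

```text
clock: 1.9
tool_pos: [0.5233, -0.0044, 0.2476]
tcp_rot: [3.142, 0.001, 0.023]
force: [0.2, 0.1, 0.9]
width: 0.085
gripper_force: 0.0
```

```bash
python3 - <<'E'
from cell import sensors, read_camera, camera_params
import cv2,json
p=camera_params("wrist");im=read_camera("wrist")
cv2.imwrite("pics/w1.png",im[:,:,::-1])
json.dump({k:(v.tolist() if hasattr(v,'tolist') else v) for k,v in p.items()},open("w1.json","w"))
print(-p["R"].T@p["t"],p["R"],sensors.get_state()["tool_pos"],sensors.get_state()["tcp_rot"])
E
```

```text
[ 0.59895992 -0.00277684  0.37448882] [[ 2.29066850e-02 -9.99737606e-01 -4.67140605e-05]
 [-9.54093195e-01 -2.18748060e-02  2.98710006e-01]
 [-2.98632648e-01 -6.79788644e-03 -9.54343927e-01]] [ 0.5230202  -0.0052453   0.24786851] [3.14153300e+00 1.01775284e-03 2.12474759e-02]
```

View pics/w1.png

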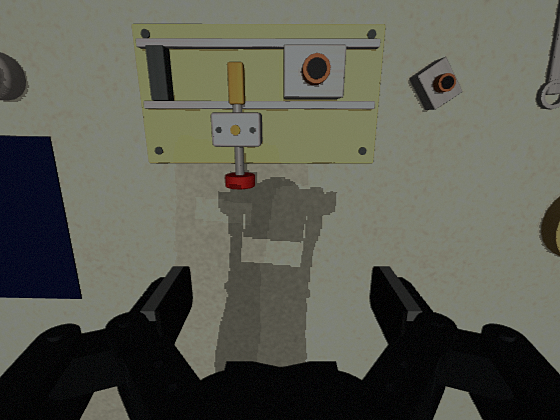

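The wrist picture shows the plate corners at (133,24), (386,24), (373,163) and (149,163). The knob is at (239,181), the block top at (236,130), the neck ring at (316,67), and the tongue is home at (235,83).

```bash
cat > fit2.py <<'E'
import json,numpy as np
from scipy.optimize import least_squares
p=json.load(open("w1.json"));R=np.array(p["R"]);t=np.array(p["t"])
def pr(X):
    c=R@X+t;return np.array([p["fx"]*c[0]/c[2]+p["cx"],p["fy"]*c[1]/c[2]+p["cy"]])
obs=[((80,110,12),(133,24)),((80,-155,12),(386,24)),((-65,-155,12),(373,163)),((-65,110,12),(149,163)),
((-25,0,52),(236,130)),((-81,0,32),(239,181)),((30,None,68),(316,67))]
def res(q):
    x,y,w,hy=q;c,s=np.cos(w),np.sin(w);r=[]
    for (a,b,z),o in obs:
        b=hy if b is None else b
        r.append(pr(np.array([x+(c*a-s*b)/1e3,y+(s*a+c*b)/1e3,z/1e3]))-o)
    return np.ravel(r)
s=least_squares(res,[.608,.043,.02,-78],loss="soft_l1")
x,y,w,hy=s.x;c_,s_=np.cos(w),np.sin(w)
W=lambda a,b:(round(x+(c_*a-s_*b)/1e3,4),round(y+(s_*a+c_*b)/1e3,4))
if __name__=="__main__":
    print(s.x,np.round(s.fun.reshape(-1,2),1)); print("knob",W(-81,0),"knob out",W(-121,0),"neck",W(30,hy),"seat",W(30,42))
E
python3 fit2.py
```

```text
[ 6.09190892e-01  4.30963898e-02  2.20132144e-02 -7.78145142e+01] [[-1.8 -0.4]
 [-0.  -0.2]
 [ 0.3  0.4]
 [-0.   0.2]
 [-0.1 -0.2]
 [ 1.5 -0.9]
 [-0.   1.4]]
knob (np.float64(0.5282), np.float64(0.0413)) knob out (np.float64(0.4882), np.float64(0.0404)) neck (np.float64(0.6409), np.float64(-0.034)) seat (np.float64(0.6383), np.float64(0.0857))
```

Call:
carry_out([
  [0.05, -0.38, 0, 0, 0, 0, 1],
  [0, 0, 0.35, 0, 0, 0, 1],
  [0, 0, 0.35, 0, 0, 0, 1],
  [0, 0, 0.35, 0, 0, 0, 1],
  [0, 0, 0.35, 0, 0, 0, 1],
  [0, 0, 0.35, 0, 0, 0, 1],
  [0, 0, 0, 0, 0, 0, 1],
  [0, 0, 0, 0, 0, 0, 1],
])

```text
clock: 2.75
tool_pos: [0.5285, 0.0398, 0.0394]
tcp_rot: [3.142, 0.0, 0.02]
force: [0.3, -0.3, 0.1]
width: 0.0855
gripper_force: 0.0
```

Call:
carry_out([
  [0, -0.015, 0.04, 0, 0, 0, 1],
  [0, 0, 0, 0, 0, 0, -1],
  [0, 0, 0, 0, 0, 0, -1],
  [0, 0, 0, 0, 0, 0, -1],
  [0, 0, 0, 0, 0, 0, -1],
  [0, 0, 0, 0, 0, 0, -1],
  [0, 0, 0, 0, 0, 0, -1],
  [0, 0, 0, 0, 0, 0, -1],
])

```text
clock: 3.55
tool_pos: [0.5287, 0.042, 0.0343]
tcp_rot: [3.141, -0.001, 0.021]
force: [-4.4, -5.7, 9.3]
width: 0.0319
gripper_force: 58.6
```

Call:
carry_out([
  [-0.05, 0, 0, 0, 0, 0, -1],
  [-0.05, 0, 0, 0, 0, 0, -1],
  [-0.05, 0, 0, 0, 0, 0, -1],
  [-0.05, 0, 0, 0, 0, 0, -1],
  [-0.05, 0, 0, 0, 0, 0, -1],
  [-0.05, 0, 0, 0, 0, 0, -1],
  [-0.04, 0, 0, 0, 0, 0, -1],
  [0, 0, 0, 0, 0, 0, -1],
  [0, 0, 0, 0, 0, 0, -1],
])

```text
clock: 4.45
tool_pos: [0.4886, 0.0412, 0.0344]
tcp_rot: [3.141, -0.003, 0.021]
force: [1.7, -4.7, 6.2]
width: 0.0317
gripper_force: 61.2
```

Call:
carry_out([
  [-0.02, 0, 0, 0, 0, 0, -1],
  [-0.01, 0, 0, 0, 0, 0, -1],
  [0, 0, 0, 0, 0, 0, -1],
  [0, 0, 0, 0, 0, 0, -1],
])

```text
clock: 4.85
tool_pos: [0.4883, 0.0412, 0.0348]
tcp_rot: [3.141, -0.011, 0.021]
force: [30.0, -3.1, -17.3]
width: 0.0319
gripper_force: 61.3
```

Call:
carry_out([
  [0.025, 0, 0, 0, 0, 0, -1],
  [0, 0, 0, 0, 0, 0, 1],
  [0, 0, 0, 0, 0, 0, 1],
  [0, 0, 0, 0, 0, 0, 1],
  [0, 0, 0, 0, 0, 0, 1],
  [0, 0, 0, 0, 0, 0, 1],
  [0, 0, -0.35, 0, 0, 0, 1],
  [0, 0, -0.35, 0, 0, 0, 1],
  [0, 0, -0.35, 0, 0, 0, 1],
  [0, 0, 0, 0, 0, 0, 1],
])

```text
clock: 5.85
tool_pos: [0.489, 0.0417, 0.1647]
tcp_rot: [3.142, -0.009, 0.021]
force: [0.1, -0.1, -0.6]
width: 0.0855
gripper_force: 0.0
```

```bash
python3 - <<'E'
from cell import sensors, read_camera, camera_params
import cv2
a=read_camera("scene")[165:275,190:345,::-1]
cv2.imwrite("pics/s2.png",cv2.resize(a,None,fx=5,fy=5,interpolation=cv2.INTER_CUBIC))
s=sensors.get_state();print(s["tool_pos"],s["tcp_rot"],s["clock"])
E
```

```text
[0.48796309 0.04168356 0.16180451] [ 3.14158013 -0.00493679  0.02092253] 5.9
```

View pics/s2.png

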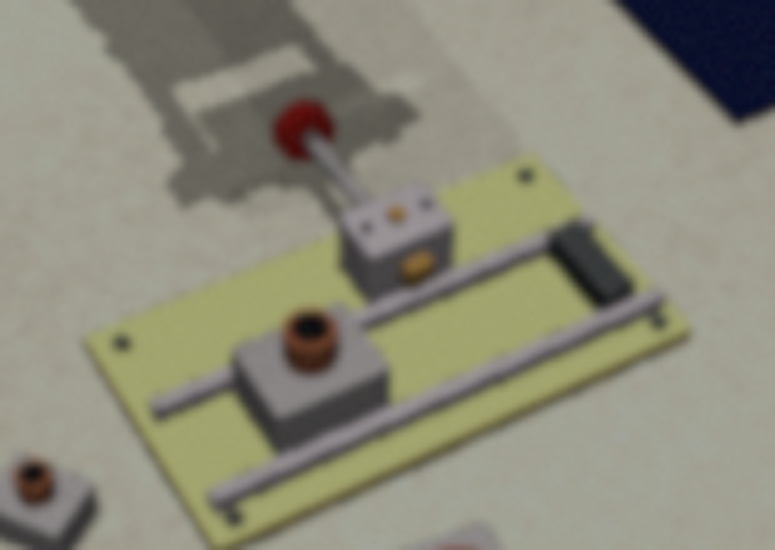

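The crop shows the knob out at (303,130), the tongue withdrawn at (418,265) and the channel free. Next I move over the neck.

Call:
carry_out([
  [0.315, 0.165, 0, 0, 0, 0, 1],
  [0.315, 0.165, 0, 0, 0, 0, 1],
  [0.315, 0.165, 0, 0, 0, 0, 1],
  [0.315, 0.165, 0, 0, 0, 0, 1],
  [0, 0, 0.25, 0, 0, 0, 1],
  [0, 0, 0.25, 0, 0, 0, 1],
  [0, 0, 0.2, 0, 0, 0, 1],
  [0, 0, 0, 0, 0, 0, 1],
  [0, 0, 0, 0, 0, 0, 1],
])

```text
clock: 6.8
tool_pos: [0.6396, -0.0343, 0.0751]
tcp_rot: [-3.141, 0.001, 0.021]
force: [-0.6, -0.6, 0.6]
width: 0.0853
gripper_force: 0.0
```

Call:
carry_out([
  [0.01, 0, 0.04, 0, 0, 0, 1],
  [0, 0, 0, 0, 0, 0, -1],
  [0, 0, 0, 0, 0, 0, -1],
  [0, 0, 0, 0, 0, 0, -1],
  [0, 0, 0, 0, 0, 0, -1],
  [0, 0, 0, 0, 0, 0, -1],
  [0, 0, 0, 0, 0, 0, -1],
  [0, 0, 0, 0, 0, 0, -1],
  [0, 0, 0, 0, 0, 0, -1],
])

```text
clock: 7.7
tool_pos: [0.6413, -0.0343, 0.0713]
tcp_rot: [3.142, -0.001, 0.021]
force: [-1.2, 1.2, 5.9]
width: 0.0232
gripper_force: 59.0
```

Call:
carry_out([
  [0, -0.05, 0, 0, 0, 0, -1],
  [0, -0.1, 0, 0, 0, 0, -1],
  [0, -0.1, 0, 0, 0, 0, -1],
  [0, 0, 0, 0, 0, 0, -1],
])

```text
clock: 8.1
tool_pos: [0.6407, -0.003, 0.0713]
tcp_rot: [-3.141, -0.001, 0.022]
force: [-0.2, 4.3, 5.1]
width: 0.0233
gripper_force: 59.3
```

Sliding well. I continue to just short of the stop.

Call:
carry_out([
  [0, -0.1, 0, 0, 0, 0, -1],
  [0, -0.1, 0, 0, 0, 0, -1],
  [0, -0.1, 0, 0, 0, 0, -1],
  [0, -0.1, 0, 0, 0, 0, -1],
  [0, -0.1, 0, 0, 0, 0, -1],
  [0, -0.1, 0, 0, 0, 0, -1],
  [0, -0.05, 0, 0, 0, 0, -1],
  [0, 0, 0, 0, 0, 0, -1],
])

```text
clock: 8.9
tool_pos: [0.6391, 0.0747, 0.0713]
tcp_rot: [-3.141, -0.001, 0.022]
force: [-0.5, 4.7, 5.8]
width: 0.0235
gripper_force: 59.6
```

Call:
carry_out([
  [0, -0.025, 0, 0, 0, 0, -1],
  [0, -0.025, 0, 0, 0, 0, -1],
  [0, 0, 0, 0, 0, 0, -1],
  [0, 0, 0, 0, 0, 0, -1],
])

```text
clock: 9.3
tool_pos: [0.639, 0.0798, 0.0713]
tcp_rot: [3.142, -0.001, 0.021]
force: [0.4, 0.5, 6.4]
width: 0.0232
gripper_force: 59.5
```

Call:
carry_out([
  [0, -0.02, 0, 0, 0, 0, -1],
  [0, -0.02, 0, 0, 0, 0, -1],
  [0, 0, 0, 0, 0, 0, -1],
  [0, 0, 0, 0, 0, 0, -1],
])

```text
clock: 9.7
tool_pos: [0.6389, 0.0844, 0.0713]
tcp_rot: [3.141, -0.001, 0.021]
force: [0.2, -2.7, 5.6]
width: 0.0234
gripper_force: 59.5
```

Call:
carry_out([
  [0, -0.015, 0, 0, 0, 0, -1],
  [0, 0, 0, 0, 0, 0, -1],
  [0, 0, 0, 0, 0, 0, -1],
])

```text
clock: 10.0
tool_pos: [0.6389, 0.0861, 0.0713]
tcp_rot: [3.141, -0.001, 0.021]
force: [-0.5, -2.8, 4.9]
width: 0.0232
gripper_force: 59.5
```

Call:
carry_out([
  [0, -0.015, 0, 0, 0, 0, -1],
  [0, -0.01, 0, 0, 0, 0, -1],
  [0, 0, 0, 0, 0, 0, -1],
  [0, 0, 0, 0, 0, 0, -1],
])

```text
clock: 10.4
tool_pos: [0.6389, 0.0868, 0.0715]
tcp_rot: [3.138, -0.001, 0.02]
force: [-2.2, -18.0, 8.2]
width: 0.0237
gripper_force: 59.9
```

Call:
carry_out([
  [0, 0.012, 0, 0, 0, 0, -1],
  [0, 0, 0, 0, 0, 0, 1],
  [0, 0, 0, 0, 0, 0, 1],
  [0, 0, 0, 0, 0, 0, 1],
  [0, 0, 0, 0, 0, 0, 1],
  [0, 0, 0, 0, 0, 0, 1],
  [0, 0, -0.35, 0, 0, 0, 1],
  [0, 0, -0.35, 0, 0, 0, 1],
  [0, 0, 0, 0, 0, 0, 1],
  [0, 0, 0, 0, 0, 0, 1],
])

```text
clock: 11.4
tool_pos: [0.6387, 0.0879, 0.1555]
tcp_rot: [-3.141, -0.002, 0.021]
force: [-0.2, -0.1, 0.3]
width: 0.0856
gripper_force: 0.0
```

Call:
carry_out([
  [-0.315, 0.087, 0, 0, 0, 0, 1],
  [-0.315, 0.087, 0, 0, 0, 0, 1],
  [-0.315, 0.087, 0, 0, 0, 0, 1],
  [-0.315, 0.087, 0, 0, 0, 0, 1],
  [0, 0, 0, 0, 0, 0, 1],
  [0, 0, 0, 0, 0, 0, 1],
])

```text
clock: 12.0
tool_pos: [0.4878, 0.0428, 0.1542]
tcp_rot: [-3.142, 0.001, 0.021]
force: [0.7, 0.5, -0.0]
width: 0.0854
gripper_force: 0.0
```

```bash
python3 - <<'E'
from cell import sensors, read_camera
import cv2
s=sensors.get_state();print(s["tool_pos"],s["tcp_rot"],s["clock"])
cv2.imwrite("pics/w3.png",read_camera("wrist")[:,:,::-1])
E
```

```text
[0.487842   0.0427848  0.15418987] [-3.14150882e+00  7.24454615e-04  2.05305554e-02] 12.0
```

View pics/w3.png

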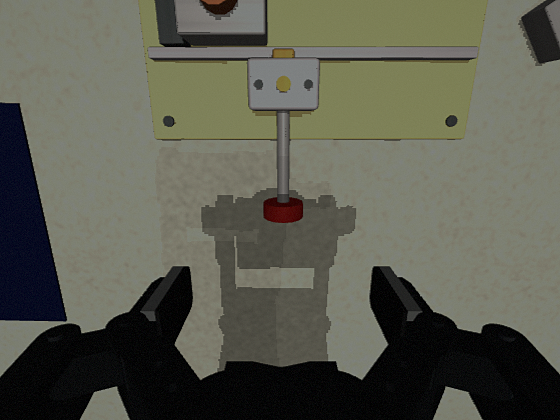

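The housing is against the dark stop at (220,20) and clear of the tongue at (284,54). The knob is still out at (283,210). I grip it again.

Call:
carry_out([
  [0, 0.008, 0.33, 0, 0, 0, 1],
  [0, 0, 0.33, 0, 0, 0, 1],
  [0, 0, 0.33, 0, 0, 0, 1],
  [0, 0, 0, 0, 0, 0, 1],
  [0, 0, 0, 0, 0, 0, -1],
  [0, 0, 0, 0, 0, 0, -1],
  [0, 0, 0, 0, 0, 0, -1],
  [0, 0, 0, 0, 0, 0, -1],
  [0, 0, 0, 0, 0, 0, -1],
  [0, 0, 0, 0, 0, 0, -1],
])

```text
clock: 13.05
tool_pos: [0.4892, 0.0413, 0.0378]
tcp_rot: [3.141, -0.003, 0.021]
force: [-4.0, -7.7, 11.1]
width: 0.0317
gripper_force: 58.3
```

Call:
carry_out([
  [0.05, 0, 0, 0, 0, 0, -1],
  [0.05, 0, 0, 0, 0, 0, -1],
  [0.05, 0, 0, 0, 0, 0, -1],
  [0.05, 0, 0, 0, 0, 0, -1],
  [0.05, 0, 0, 0, 0, 0, -1],
  [0.05, 0, 0, 0, 0, 0, -1],
  [0.04, 0, 0, 0, 0, 0, -1],
  [0.005, 0, 0, 0, 0, 0, -1],
  [0, 0, 0, 0, 0, 0, -1],
])

```text
clock: 13.95
tool_pos: [0.5293, 0.0421, 0.0377]
tcp_rot: [3.141, 0.001, 0.021]
force: [-13.0, -6.7, 18.6]
width: 0.0317
gripper_force: 60.1
```

Call:
carry_out([
  [0.01, 0, 0, 0, 0, 0, -1],
  [0, 0, 0, 0, 0, 0, -1],
  [0, 0, 0, 0, 0, 0, -1],
])

```text
clock: 14.25
tool_pos: [0.5294, 0.0421, 0.0376]
tcp_rot: [3.141, 0.004, 0.021]
force: [-22.7, -7.7, 25.5]
width: 0.0319
gripper_force: 60.6
```

Call:
carry_out([
  [-0.015, 0, 0, 0, 0, 0, -1],
  [0, 0, 0, 0, 0, 0, 1],
  [0, 0, 0, 0, 0, 0, 1],
  [0, 0, 0, 0, 0, 0, 1],
  [0, 0, 0, 0, 0, 0, 1],
  [0, 0, 0, 0, 0, 0, 1],
  [0, 0, -0.35, 0, 0, 0, 1],
  [0, 0, -0.35, 0, 0, 0, 1],
  [0, 0, -0.3, 0, 0, 0, 1],
  [0, 0, 0, 0, 0, 0, 1],
])

```text
clock: 15.25
tool_pos: [0.5309, 0.0429, 0.1607]
tcp_rot: [3.142, -0.008, 0.021]
force: [0.6, 1.1, -0.8]
width: 0.0858
gripper_force: 0.0
```

Call:
carry_out([
  [0.31, -0.118, 0, 0, 0, 0, 1],
  [0.31, -0.118, 0, 0, 0, 0, 1],
  [0.3, -0.118, 0, 0, 0, 0, 1],
  [0, 0, 0, 0, 0, 0, 1],
  [0, 0, 0, 0, 0, 0, 1],
])

```text
clock: 15.75
tool_pos: [0.6381, 0.0877, 0.1542]
tcp_rot: [3.141, 0.002, 0.021]
force: [-0.2, -0.3, -1.0]
width: 0.0853
gripper_force: 0.0
```

Call:
carry_out([
  [0.005, 0.007, 0.3, 0, 0, 0, 1],
  [0, 0, 0.25, 0, 0, 0, 1],
  [0, 0, 0.14, 0, 0, 0, 1],
  [0, 0, 0, 0, 0, 0, 1],
  [0, 0, 0, 0, 0, 0, -1],
  [0, 0, 0, 0, 0, 0, -1],
  [0, 0, 0, 0, 0, 0, -1],
  [0, 0, 0, 0, 0, 0, -1],
  [0, 0, 0, 0, 0, 0, -1],
  [0, 0, 0, 0, 0, 0, -1],
])

```text
clock: 16.75
tool_pos: [0.6395, 0.0864, 0.0741]
tcp_rot: [3.141, -0.001, 0.021]
force: [-2.6, -2.1, 6.2]
width: 0.0232
gripper_force: 58.5
```

Call:
carry_out([
  [0, 0.02, 0, 0, 0, 0, -1],
  [0, 0.02, 0, 0, 0, 0, -1],
  [0, 0.01, 0, 0, 0, 0, -1],
  [0, 0, 0, 0, 0, 0, -1],
  [0, 0, 0, 0, 0, 0, -1],
])

```text
clock: 17.25
tool_pos: [0.6397, 0.0821, 0.0741]
tcp_rot: [-3.14, -0.002, 0.021]
force: [0.3, 9.6, 5.0]
width: 0.0235
gripper_force: 59.1
```

Call:
carry_out([
  [0, 0.012, 0, 0, 0, 0, -1],
  [0, 0, 0, 0, 0, 0, -1],
  [0, 0, 0, 0, 0, 0, -1],
  [0, 0, 0, 0, 0, 0, -1],
])

```text
clock: 17.65
tool_pos: [0.6398, 0.0818, 0.0743]
tcp_rot: [-3.138, -0.002, 0.022]
force: [0.3, 17.9, 4.7]
width: 0.0235
gripper_force: 59.2
```

Call:
carry_out([
  [0, -0.02, 0, 0, 0, 0, -1],
  [0, 0, 0, 0, 0, 0, 1],
  [0, 0, 0, 0, 0, 0, 1],
  [0, 0, 0, 0, 0, 0, 1],
  [0, 0, 0, 0, 0, 0, 1],
  [0, 0, 0, 0, 0, 0, 1],
  [0, 0, -0.35, 0, 0, 0, 1],
  [0, 0, -0.35, 0, 0, 0, 1],
  [-0.35, 0, -0.2, 0, 0, 0, 1],
  [-0.35, 0, 0, 0, 0, 0, 1],
])

```text
clock: 18.65
tool_pos: [0.5555, 0.0799, 0.1843]
tcp_rot: [-3.141, -0.006, 0.021]
force: [0.2, 0.3, -0.4]
width: 0.0853
gripper_force: 0.0
```

Call:
carry_out([
  [-0.2, 0, 0, 0, 0, 0, 1],
  [0, 0, 0, 0, 0, 0, 1],
  [0, 0, 0, 0, 0, 0, 1],
])

```text
clock: 18.95
tool_pos: [0.5316, 0.0794, 0.1816]
tcp_rot: [-3.142, -0.001, 0.021]
force: [0.1, 0.5, 0.2]
width: 0.0852
gripper_force: 0.0
```

```bash
python3 - <<'E'
from cell import read_camera
import cv2
cv2.imwrite("pics/w4.png",read_camera("wrist")[:,:,::-1])
E
```

```text
(no output)
```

View pics/w4.png

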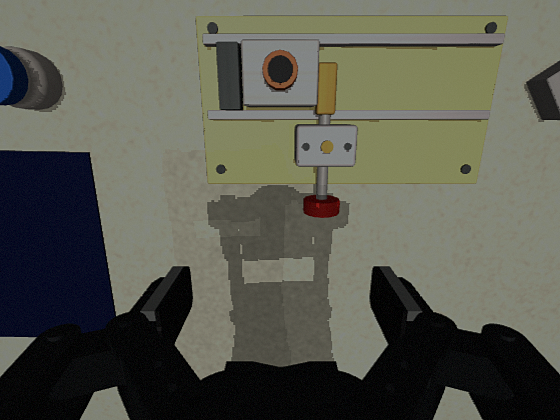

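The housing at (280,72) sits flat between the stop and the closed tongue at (327,88), with the knob home at (321,206). I hand in the job.

```bash
python3 -c "
from cell import ctrl
print(ctrl.finish_job())"
```

```text
the job is handed in; nothing more can be done
None
```

The job is handed in at about 19 s: the bolt is home behind the housing, which held against an 18 N push back onto the bolt, and nothing but the knob and housing was gripped or moved; no verdict came back.

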